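# Top up the pallet feeder and wind the pile down flush

## Task

Lay the spare solder pallet gently on top of the pile in the feeder, squarely between the two end cheeks, touching down before you let go. Then turn the four-armed knob on the underside of the feeder's base until the top of that pallet is flush with the tops of the cheeks, and let go of everything. Do not press hard on the pile, and leave the other things on the bench where they are.

Things in the scene. Friction and masses are not known exactly. Their poses are not given: they have to be found in the camera images.
- pallet: the spare solder pallet, the only one lying on the bench: dark grey slab 130 x 60 x 12 mm (x, y, z), a green board set flat in its top, about 180 g. Origin at the centre of its underside, z up, x along its length. Ends alike: either way round will do. Grip it across its 60 mm width.
- feeder: pallet feeder, fixed to the bench. Origin on the bench at its centre, z up. Aluminium base plate 200 x 200 mm, underside 80 mm and top 90 mm above the bench, on 16 mm round legs at x, y = +-88 mm. Pile and cheeks stand on its y > 0 half (see rim); the rest of the plate is bare. Gearbox under the plate at y 10 to 80, x +-55 mm.
- rim (a point): point midway between the two end cheeks, level with their tops (feeder x 0, y +30, z 154 mm), axes as the feeder's. Cheeks: upright walls 8 mm thick, 60 mm wide in y, inner faces 71 mm either way along x. The pallet is flush when its underside is 12 mm below this point.
- pile_foot (a point): point on the base plate's top under the middle of the pile (feeder x 0, y +30, z 90 mm). The pile: three pallets like the spare, long side along feeder x, pinned to a lift plate, open on both long sides. Its top starts between 7 mm below the cheek tops and level with them; not measured.
- knob_axis (a point): middle of the knob: a bare metal cross under the base plate, on a vertical axis at feeder x 0, y -72 mm, 28 mm inside the plate's -y edge. Four round arms 16 mm thick, 90 degrees apart, 70 mm long from the axis, hub radius 20 mm, centre line 50 mm above the bench. Arms pointing to -y stick out past the edge by up to 42 mm and can be pushed or pinched there.
- knob_arm (a point): end of one of the knob's four arms, 70 mm from its axis. Clockwise seen from above winds the pile down, 4 mm per radian (6 mm per quarter turn); anticlockwise raises it. Needs about 0.25 N m (4 to 6 N at an arm), stays where it is left. From the start 3.2 rad are free clockwise, 1.5 anticlockwise.
- spool: bystander, loose: solder spool, diameter 60 mm, 50 mm tall, upright; origin at the centre of its underside
- bottle_big: bystander, loose: white bottle, diameter 68 mm, 165 mm tall; origin at the centre of its underside
- bottle_small: bystander, loose: small bottle, diameter 48 mm, 115 mm tall; origin at the centre of its underside
- meter: bystander, loose: hand multimeter lying flat, 175 x 85 x 45 mm; origin at the centre of its underside, x along its length
- bare_board: bystander, loose: bare circuit board lying flat, 100 x 150 mm, 4 mm thick, parts to 12 mm; origin at the centre of its underside. It is not a pallet.
- screwdriver: bystander, loose: screwdriver lying flat, 190 mm long, x along its length
- brush: bystander, loose: brush lying flat, 170 mm long, x along its length
There are look-alikes about, which are no part of the job. Of the things shaped like the pallet, the grey one is meant.

How it is judged (in metres and radians):
On the way, in this order (a step that is already met when the one before it is completed fails the run):
1. the spare pallet lies on the pile, square between the cheeks, released (contact force between pallet and feeder above 0.5 N and contact force between the fingers and pallet below 0.1 N and angle between pallet's own z axis and vertical below 0.06 rad and x of pallet in the frame of rim between -0.009 and 0.009 m and y of pallet in the frame of rim between -0.012 and 0.012 m and angle between the x axis of pallet and the x axis of feeder, either way round below 0.15 rad and linear speed of pallet below 0.03 m/s), for 0.3 s.
2. the pile is wound down until the spare pallet's top is flush with the cheek tops (all of step 1 and z of pallet in the frame of rim between -0.015 and -0.009 m), for 0.2 s.
At the end, for the whole second after the job is handed in: the spare pallet rests untouched on the pile, at rest, level within 0.06 rad, centred between the cheeks within 9 mm along and 12 mm across, squared to the feeder within 0.15 rad, its top within 3 mm of the cheek tops (all of step 2).
It fails at once if the spare pallet is let fall (faster than 0.35 m/s with no finger on it, a drop of about 6 mm) (contact force between the fingers and pallet below 0.1 N and linear speed of pallet above 0.35 m/s).
It fails at once if the spare pallet is pressed on the feeder or its pile with more than 60 N (contact force between pallet and feeder above 60 N).
It fails at once if the robot presses on the pile, the cheeks or the base with more than 60 N (contact force between the arm and feeder above 60 N).
It fails at once if a bystander is moved more than 30 mm (distance of any of spool, bottle_big, bottle_small, meter, bare_board, screwdriver, brush from where it was at the start of the episode above 0.03 m).
It also fails if it takes over 61 s, if anything falls off the work surface, if the arm or the gripper's body presses on something with over 40 N, if the wrist force passes 120 N, or if a joint passes its speed limit or range.

## Robot

A 6-joint arm with a two-finger parallel gripper is mounted at the origin on the work surface. World frame = base frame: x ahead of the robot, y to its left, z up, the work surface at z = 0. Lengths are in mm, angles in rad, forces in N, time in s.
With the tool pointing down it reaches from about 250 to 725 mm from the base axis. Payload 4 kg.
Tool frame: the origin (TCP) lies on the centre line of the jaws, within the pads' length; the fingertips stand tcp_to_tips ahead of it and the grasp point (between the pads) lies 2 mm behind it (tcp_to_tips is the distance from the TCP to the fingertips, in mm); z points along the fingers, y is the line along which they close (so a half turn about z gives the same grasp; the last joint's range is limited). The gripper opens to 85 mm and grips with 20 to 120 N. Pads are 22 mm wide; open, the fingers measure 114 mm over their backs; the gripper's body (76 mm by 85 mm) begins 54 mm behind the grasp point. The pads swing forward as they close: fully open they stand 13 mm farther back than shut.
Start: joints at [1.232, 0.241, 0.005, 1.335, 0, 1.571], TCP at [166.176, 471.577, 248.306] pointing down, gripper open.
Joint ranges: [-2.72, 2.72], [-1.05, 1.87], [-1.09, 1.28], [-1.99, 2.15], [-1.42, 1.44], [-3.14, 3.14]. Speed limits (rad/s): [2.79, 2.79, 3.14, 3.14, 3.14, 3.14].

## Interface

Orientations are given as a 3x3 rotation matrix whose columns are the frame's x, y, z axes.
In Python, from workcell import get_state, snapshot, hand_in, tcp_to_tips gives the robot as it stands.
- The arm moves only by the shell command python3 -m crank 'ROWS'. ROWS is a JSON object of lists of equal length, an entry for each row: "angular": the turn, a rotation vector about the tool's x, y, z in rad, a list of three; "translation": the shift along the tool's x, y, z in cm, a list of three; "claw": the finger opening in cm, from 0 to 8.54. A call has 1 to 10 rows; each row is the pose to reach, as a shift and turn from the pose commanded when the call began, along the tool's axes at that moment; what a row does not reach only later rows make up. A row lasts 1/12 s, in which the tool goes at most 41.7 mm and 7.16 degrees, less where a joint would pass 70% of its speed; a pose out of reach is approached as far as the arm can. A call with a gripper value outside its range is refused whole. The fingers move at their own pace and stop on an object; the grip force is fixed at half the most. Time passes only in rows, so rows that repeat a pose let the fingers close. It gives the time, the measured TCP pose, the force, the opening and the grip force at its end, in the units of the state.
- get_state(): the state, without advancing time (a new reading comes with each control period).
- snapshot(name): name is "scene" or "top"; returns a dict with "pixels" (400x640x3 uint8, red, green, blue), "intrinsics" (3x3 intrinsics, pixels), "R" (3x3) and "t" (3): a world point X has camera coordinates R X + t. Camera axes: x right, y down, z forward; pixel columns grow to the right and rows downward; lengths in mm; the calibration is good to about 2 mm. A picture is of the moment at which its call begins. There is no depth.
- hand_in(): hands the job in; it is judged then, once.
The state is a dict: "t": time; "joint_positions": joint angles; "qvel": joint speeds; "tau": joint torques, N m; "position": TCP position; "tcp_rot": TCP orientation; "ft_force": force on the tool from outside, world axes, zero at the start; "wrist_torque": the same for the moment, N m; "width": finger opening in mm; "gripper_force": force on a finger pad.
Only numpy, scipy, OpenCV 4.12 (cv2) and the standard library are available. Lean on these libraries where they do the work, as an engineer would, in place of code of your own. Each camera call takes 0.05 s, during which the arm holds its last target. There are 200 camera calls.

## Working session

There is one attempt and no reset: what is moved stays moved. The work goes in short steps, Python scripts to look and compute and a shell command to move; the robot and the scene stay as the last step left them, time stands still between calls to the robot, and variables do not carry over. Pictures are saved under pics/ and viewed, at most 10 in all, crops included, and the job is handed in when it is done.

```bash
mkdir -p pics; ls; python3 - <<'E'
from workcell import *
import cv2
print(get_state()); print(tcp_to_tips)
for n in("scene","top"):
    s=snapshot(n); cv2.imwrite(f"pics/{n}0.png",s["pixels"][:,:,::-1]); print(n,s["intrinsics"],s["R"],s["t"])
E
```

```text
pics
{'t': 0.0, 'joint_positions': array([1.23198997e+00, 2.41384740e-01, 3.69483386e-03, 1.33520757e+00,
       2.99046454e-08, 1.57077196e+00]), 'qvel': array([ 2.66337607e-05, -1.97808068e-03, -9.28507906e-04, -1.20610445e-03,
       -1.57309269e-03, -5.87563172e-04]), 'tau': array([ 7.65243094e-04, -3.72314107e+01,  2.52408886e+01,  1.69058604e-02,
        3.89677325e-06, -6.77395590e-06]), 'position': array([165.97673229, 470.99704995, 247.41581825]), 'tcp_rot': array([[-9.43160156e-01,  3.32337829e-01, -6.98367650e-04],
       [ 3.32338563e-01,  9.43158074e-01, -1.98168831e-03],
       [ 8.10956192e-08, -2.10114396e-03, -9.99997793e-01]]), 'ft_force': array([-0.46084879, -0.3256039 , -0.18971378]), 'wrist_torque': array([ 0.01537304,  0.03048066, -0.04611056]), 'gripper_force': 0.0, 'width': 85.53851882963006}
17.0
scene [[484.92344747   0.         315.69721137]
 [  0.         484.92344747 192.77284725]
 [  0.           0.           1.        ]] [[ 0.34776431  0.93743298 -0.0167149 ]
 [ 0.59534409 -0.23456006 -0.76847055]
 [-0.72431029  0.25729551 -0.63966681]] [-112.35065771 -247.53136753 1958.57839077]
top [[405.95356744   0.         320.1063844 ]
 [  0.         405.95356744 203.53649383]
 [  0.           0.           1.        ]] [[-1.33605914e-03 -9.99917079e-01  1.28081744e-02]
 [-9.97422985e-01  4.13739248e-04 -7.17441162e-02]
 [ 7.17328679e-02 -1.28710219e-02 -9.97340831e-01]] [ -64.21260585  536.31414833 1362.01785766]
```

View pics/scene0.png

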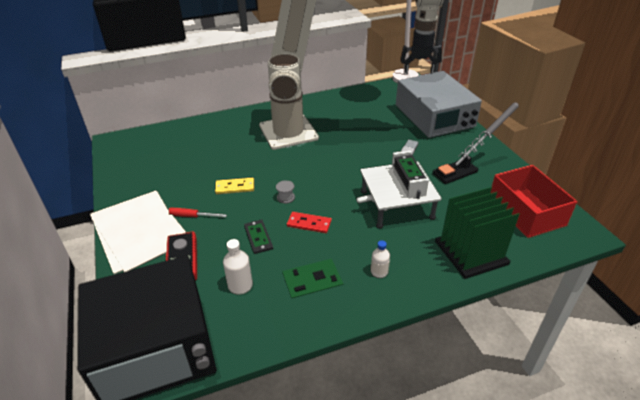

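View pics/top0.png

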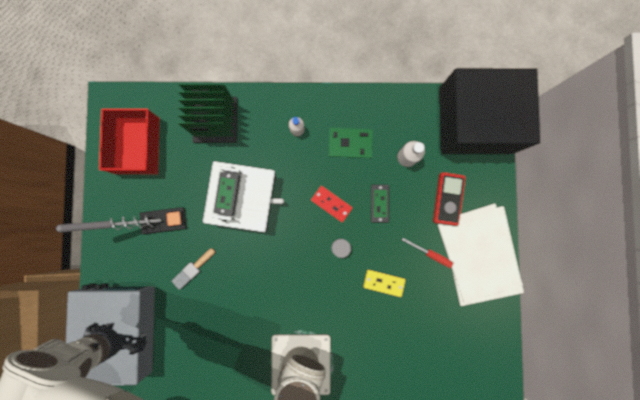

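The top view shows the grey pallet at about (380,203) and the feeder plate at about (240,197), with its pile at (228,194). One knob arm sticks out at (278,201). Next I'll measure these.

```bash
cat > h.py <<'E'
import numpy as np, cv2
from workcell import *
def ray(s,uv,z):
    R,t,K=np.array(s["R"]),np.array(s["t"]),np.array(s["intrinsics"])
    d=R.T@np.linalg.inv(K)@np.array([uv[0],uv[1],1.]); c=-R.T@t
    return c+d*(z-c[2])/d[2]
def proj(s,X):
    p=np.array(s["intrinsics"])@(np.array(s["R"])@np.array(X,float)+np.array(s["t"])); return p[:2]/p[2]
def save(s,n,box,k):
    x0,y0,x1,y1=box; cv2.imwrite(f"pics/{n}.png",cv2.resize(s["pixels"][y0:y1,x0:x1,::-1],None,fx=k,fy=k,interpolation=cv2.INTER_CUBIC))
def rect(mask,s,z,off=(0,0)):
    cs,_=cv2.findContours(mask.astype(np.uint8),cv2.RETR_EXTERNAL,cv2.CHAIN_APPROX_NONE)
    c=max(cs,key=cv2.contourArea)[:,0,:]+np.array(off)
    P=np.array([ray(s,u,z)[:2] for u in c],np.float32)
    return cv2.minAreaRect(P),c,P
E
python3 - <<'E'
from h import *
s=snapshot("top"); p=s["pixels"].astype(int)
# plate: white
x0,y0,x1,y1=195,150,295,245
q=p[y0:y1,x0:x1]; m=(q.min(2)>130)
m=cv2.morphologyEx(m.astype(np.uint8),cv2.MORPH_OPEN,np.ones((9,9)))
m=cv2.morphologyEx(m,cv2.MORPH_CLOSE,np.ones((5,5)))
r,c,P=rect(m,s,90,(x0,y0)); print("plate",r,cv2.boxPoints(r))
# pallet: dark vs bench green
x0,y0,x1,y1=360,175,402,232
q=p[y0:y1,x0:x1]; bg=np.median(q[:4].reshape(-1,3),0);print("bg",bg)
d=np.abs(q-bg).max(2); 
print(q[28,::3].tolist())
for th in(18,25): 
    r,c,P=rect(cv2.morphologyEx((d>th).astype(np.uint8),cv2.MORPH_CLOSE,np.ones((7,7))),s,9,(x0,y0)); print("pallet",r)
big=np.hstack([cv2.resize(s["pixels"][150:245,195:295,::-1],(500,475),interpolation=2),cv2.resize(s["pixels"][175:235,358:404,::-1],(300,391),interpolation=2).copy() if 0 else cv2.copyMakeBorder(cv2.resize(s["pixels"][175:235,358:404,::-1],(300,391),interpolation=2),0,84,0,0,0)])
cv2.imwrite("pics/c1.png",big)
s=snapshot("scene"); save(s,"c2",(350,130,450,230),6)
E
```

```text
plate ((548.4866333007812, 150.3846893310547), (107.48955535888672, 204.75875854492188), 81.71066284179688) [[439.42834 111.96164]
 [642.0479   82.44116]
 [657.5449  188.80774]
 [454.92535 218.32822]]
bg [ 50. 101.  75.]
[[52, 102, 77], [54, 99, 76], [48, 100, 74], [47, 99, 73], [85, 91, 86], [64, 123, 79], [69, 132, 86], [62, 129, 79], [60, 126, 80], [75, 96, 77], [47, 93, 68], [49, 102, 75], [46, 99, 71], [53, 101, 76]]
pallet ((537.273193359375, -270.7569885253906), (62.147186279296875, 127.99980163574219), 89.4072036743164)
pallet ((537.623291015625, -268.2792663574219), (56.74131774902344, 129.09823608398438), 87.45077514648438)
```

View pics/c1.png

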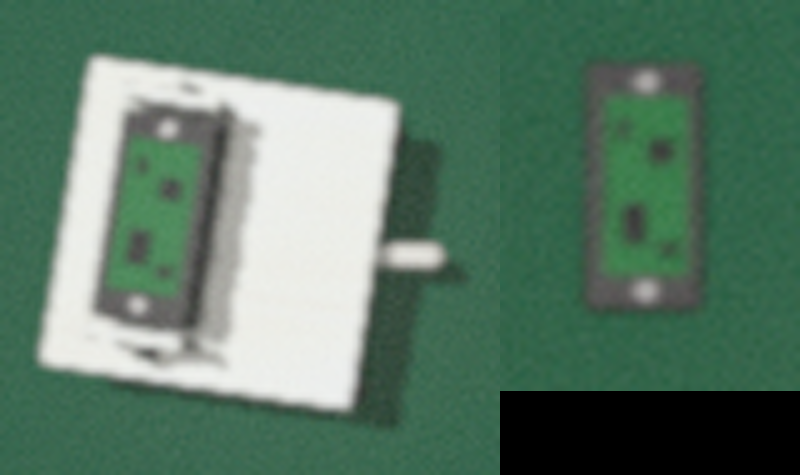

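View pics/c2.png

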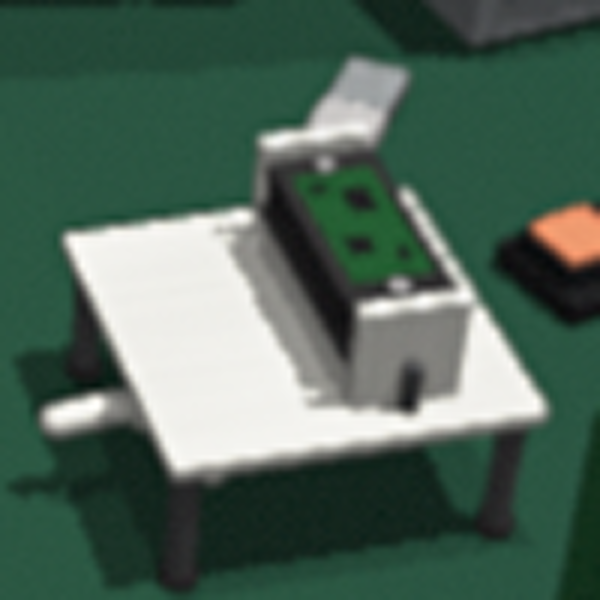

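The crops show the plate corners at about (214,161), (275,170), (266,232) and (203,223), and the knob arm tip at about (284,201), pointing nearly along feeder -y. In the scene crop the pile's top sits slightly below the cheek tops. I'll refine with better masks.

```bash
python3 - <<'E'
from h import *
s=snapshot("top"); p=s["pixels"].astype(int)
x0,y0,x1,y1=190,145,300,248
q=p[y0:y1,x0:x1]; m=(q.min(2)>130).astype(np.uint8)
m0=cv2.morphologyEx(m,cv2.MORPH_CLOSE,np.ones((3,3)))
cs,_=cv2.findContours(m0,cv2.RETR_EXTERNAL,2); f=np.zeros_like(m0); cv2.drawContours(f,[max(cs,key=cv2.contourArea)],-1,1,-1)
o=cv2.morphologyEx(f,cv2.MORPH_OPEN,cv2.getStructuringElement(2,(15,15)))
r,c,P=rect(o,s,90,(x0,y0)); print("plate rect",r)
M=cv2.moments(o,True); print("plate moment ctr",ray(s,(M['m10']/M['m00']+x0,M['m01']/M['m00']+y0),90), M['m00'])
C=np.array([ray(s,u,90)[:2] for u in [(213.6,161.4),(274.6,170),(265.6,232.2),(203,223)]]);print("hand corners",C,C.mean(0), np.linalg.norm(C-np.roll(C,1,0),axis=1))
ex=(C[0]-C[3]+C[1]-C[2]);th=np.arctan2(ex[1],ex[0]);print("th",th)
a=(f&~cv2.dilate(o,np.ones((3,3)))); a=cv2.morphologyEx(a,cv2.MORPH_OPEN,np.ones((3,3)));ys,xs=np.nonzero(a);
A=np.array([ray(s,(u+x0,v+y0),52)[:2] for u,v in zip(xs,ys)]); print("arm",A.mean(0),A[A[:,1].argmin()],len(A))
ctr=C.mean(0); R=np.array([[np.cos(th),-np.sin(th)],[np.sin(th),np.cos(th)]])
L=(A-ctr)@R; print("arm local",L.min(0),L.max(0),L.mean(0))
# green board on pile & on spare
def green(box,z):
    x0,y0,x1,y1=box;q=p[y0:y1,x0:x1]
    g=((q[...,1]-q[...,2]>33)&(q[...,1]>100)).astype(np.uint8); g=cv2.morphologyEx(g,cv2.MORPH_CLOSE,np.ones((5,5)))
    return rect(g,s,z,(x0,y0))[0]
print("pilegreen",green((212,165,246,222),152)," spare",green((368,180,396,226),12))
x0,y0,x1,y1=365,178,397,228;q=p[y0:y1,x0:x1]
n=((q[...,1]-q[...,0]<28)).astype(np.uint8); n=cv2.morphologyEx(n,cv2.MORPH_CLOSE,np.ones((9,9)));n=cv2.morphologyEx(n,cv2.MORPH_OPEN,np.ones((5,5)));print("spare dark",rect(n,s,12,(x0,y0))[0])
print("rim local->world",ctr+R@[0,30],"knob",ctr+R@[0,-72])
E
```

```text
plate rect ((555.6195068359375, 199.32662963867188), (206.4495391845703, 204.9912567138672), 81.43106842041016)
plate moment ctr [554.54999205 199.67144715  90.        ] 3997.0
hand corners [[668.35185805 281.48895446]
 [640.35094556  83.73668436]
 [439.08055324 111.22229777]
 [468.77593248 311.89303284]] [554.13982233 197.08524236] [201.87857253 199.72483929 203.13844975 202.85600672]
th -0.14342701478368008
arm [544.10382515  78.44605617] [539.10063429  62.27591217] 60
arm local [  -2.68925321 -135.57474139] [  17.09349582 -101.25576794] [   7.02483662 -118.85549802]
pilegreen ((559.5516357421875, 228.44142150878906), (41.00758743286133, 91.16122436523438), 81.5340576171875)  spare ((538.6793823242188, -270.2467346191406), (41.31962966918945, 89.76876068115234), 89.37671661376953)
spare dark ((538.77001953125, -270.2690124511719), (61.96875762939453, 131.14915466308594), 89.40719604492188)
rim local->world [558.42789553 226.77720134] knob [543.84844664 125.8245408 ]
```

```bash
cat >> h.py <<'E'
def go(x,y,z,yaw):  # yaw deg = world heading of tool y; print tool-axis shift (cm), turn (rotvec)
    from scipy.spatial.transform import Rotation as Ro
    st=get_state(); T=np.array(st["tcp_rot"]); a=np.radians(yaw)
    Y=np.array([np.cos(a),np.sin(a),0]); Z=np.array([0,0,-1.]); G=np.c_[np.cross(Y,Z),Y,Z]
    print("t",round(st["t"],2),"pos",st["position"].round(1),"F",st["ft_force"].round(1),"w",round(st["width"],1))
    print("translation",(T.T@(np.array([x,y,z])-st["position"])/10).round(2),"angular",Ro.from_matrix(T.T@G).as_rotvec().round(3))
E
python3 -c "
from h import *
go(538.7,-270.2,150,89.4)"
```

```text
t 0.25 pos [166.1 471.3 247.9] F [ 0.1  0.6 -0.1] w 85.4
translation [-59.79 -57.54   9.85] angular [-0.001 -0.    -0.328]
```

```bash
python3 -m crank '{"angular":[[0,0,-0.1],[0,0,-0.2],[0,0,-0.328],[0,0,-0.328],[0,0,-0.328],[0,0,-0.328],[0,0,-0.328],[0,0,-0.328],[0,0,-0.328],[0,0,-0.328]],"translation":[[-28,-27,1],[-28,-27,1],[-28,-27,1],[-28,-27,1],[-28,-27,1],[-28,-27,1],[-28,-27,1],[-28,-27,1],[-28,-27,1],[-28,-27,1]],"claw":[8.5,8.5,8.5,8.5,8.5,8.5,8.5,8.5,8.5,8.5]}'
python3 -c "
from h import *
go(538.7,-270.2,150,89.4)"
```

```text
t: 1.08
position: [341.5, 120.3, 238.4]
tcp_rot: [[-1.0, 0.015, 0.001], [0.015, 1.0, -0.001], [-0.001, -0.001, -1.0]]
ft_force: [-0.1, 1.8, -0.1]
width: 84.9
gripper_force: 0.0
t 1.08 pos [341.5 120.3 238.4] F [-0.1  1.8 -0.1] w 84.9
translation [-20.29 -38.74   8.91] angular [-0.001  0.001 -0.005]
```

```bash
python3 -m crank '{"angular":[[0,0,0],[0,0,0],[0,0,0],[0,0,0],[0,0,0],[0,0,0],[0,0,0],[0,0,0],[0,0,0],[0,0,0]],"translation":[[-19,-36,8],[-19,-36,8],[-19,-36,8],[-19,-36,8],[-19,-36,8],[-19,-36,8],[-19,-36,8],[-19,-36,8],[-19,-36,8],[-19,-36,8]],"claw":[8.5,8.5,8.5,8.5,8.5,8.5,8.5,8.5,8.5,8.5]}'
python3 -m crank '{"angular":[[0,0,0],[0,0,0],[0,0,0]],"translation":[[0,0,0],[0,0,0],[0,0,0]],"claw":[8.5,8.5,8.5]}'
python3 -c "
from h import *
go(538.7,-270.2,50,89.4)"
```

```text
t: 1.92
position: [527.1, -240.4, 157.5]
tcp_rot: [[-1.0, 0.012, -0.0], [0.012, 1.0, 0.0], [0.0, 0.0, -1.0]]
ft_force: [0.4, 0.6, 0.5]
width: 84.9
gripper_force: 0.0
t: 2.17
position: [525.9, -237.8, 157.7]
tcp_rot: [[-1.0, 0.011, -0.002], [0.011, 1.0, 0.001], [0.002, 0.001, -1.0]]
ft_force: [-0.5, -0.5, 0.9]
width: 84.7
gripper_force: 0.0
t 2.17 pos [ 525.9 -237.8  157.7] F [-0.5 -0.5  0.9] w 84.7
translation [-1.33 -3.24 10.76] angular [ 0.001 -0.002 -0.001]
```

```bash
python3 -m crank '{"angular":[[0,0,0],[0,0,0],[0,0,0],[0,0,0],[0,0,0],[0,0,0]],"translation":[[-1.3,-3.2,1],[-1.3,-3.2,4],[-1.3,-3.2,8],[-1.3,-3.2,10.8],[-1.3,-3.2,10.8],[-1.3,-3.2,10.8]],"claw":[8.5,8.5,8.5,8.5,8.5,8.5]}'
python3 - <<'E'
from h import *
go(538.7,-270.2,22,89.4)
E
```

```text
t: 2.67
position: [538.0, -268.3, 50.0]
tcp_rot: [[-1.0, 0.009, -0.003], [0.009, 1.0, 0.002], [0.003, 0.002, -1.0]]
ft_force: [0.4, -0.6, 1.2]
width: 85.0
gripper_force: 0.0
t 2.67 pos [ 538.  -268.3   50. ] F [ 0.4 -0.6  1.2] w 85.0
translation [-0.08 -0.2   2.8 ] angular [ 0.002 -0.003  0.002]
```

```bash
python3 -m crank '{"angular":[[0,0,0],[0,0,0],[0,0,0],[0,0,0]],"translation":[[-0.1,-0.2,1],[-0.1,-0.2,1.8],[-0.1,-0.2,2.4],[-0.1,-0.2,2.4]],"claw":[7.1,7.1,7.1,7.1]}'
python3 - <<'E'
from h import *
go(538.7,-270.2,20,89.4)
s=snapshot("scene"); u=proj(s,[538,-270,20]); x,y=map(int,u); print(u)
save(s,"c3",(x-50,y-50,x+50,y+40),7)
E
```

```text
t: 3.0
position: [540.0, -272.0, 26.0]
tcp_rot: [[-1.0, 0.011, -0.0], [0.011, 1.0, 0.0], [0.0, 0.0, -1.0]]
ft_force: [1.3, -0.4, -0.4]
width: 71.0
gripper_force: 0.0
t 3.0 pos [ 540. -272.   26.] F [ 1.3 -0.4 -0.4] w 71.0
translation [0.13 0.18 0.6 ] angular [ 0. -0. -0.]
[257.40909527 232.15211828]
```

View pics/c3.png

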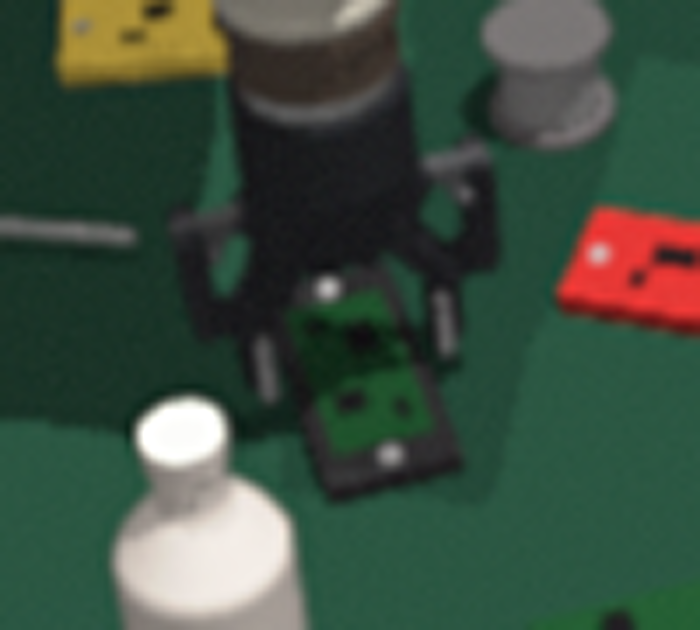

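The picture shows the two fingers straddling the pallet, with both tips near the bench (left tip at crop (265,400)). I'll descend a little and close.

```bash
python3 -m crank '{"angular":[[0,0,0],[0,0,0],[0,0,0],[0,0,0]],"translation":[[0.1,0.1,0.2],[0.1,0.1,0.4],[0.1,0.1,0.4],[0.1,0.1,0.4]],"claw":[7.1,7.1,7.1,7.1]}'
python3 - <<'E'
from h import *
s=snapshot("scene")
for z in(0,5,10,15):print(z,proj(s,[539,-307,z]),proj(s,[539,-234,z]))
go(538.7,-270.2,20,89.4)
E
```

```text
t: 3.38
position: [539.2, -271.3, 22.4]
tcp_rot: [[-1.0, 0.011, 0.0], [0.011, 1.0, -0.0], [-0.0, -0.0, -1.0]]
ft_force: [-1.1, 0.2, 0.1]
width: 71.1
gripper_force: 0.0
0 [246.43648596 240.10936691] [269.30532054 234.0134883 ]
5 [246.2601411  238.95737242] [269.17978371 232.86291646]
10 [246.08303551 237.80040829] [269.0537121 231.7074432]
15 [245.90516423 236.63844229] [268.92710228 230.54703714]
t 3.43 pos [ 539.3 -271.4   22.4] F [-0.7 -0.5 -0.5] w 71.1
translation [0.06 0.12 0.24] angular [-0.  0. -0.]
```

```bash
python3 -m crank '{"angular":[[0,0,0],[0,0,0],[0,0,0],[0,0,0],[0,0,0],[0,0,0]],"translation":[[0,0.1,0],[0,0.1,0],[0,0.1,0],[0,0.1,0],[0,0.1,0],[0,0.1,0]],"claw":[5.6,5.6,5.6,5.6,5.6,5.6]}'
python3 -m crank '{"angular":[[0,0,0],[0,0,0],[0,0,0],[0,0,0]],"translation":[[0,0,-1],[0,0,-3],[0,0,-5],[0,0,-5]],"claw":[5.6,5.6,5.6,5.6]}'
python3 - <<'E'
from h import *
go(559.4,228.4,215,81.5)
s=snapshot("scene"); u=proj(s,[538,-270,60]); x,y=map(int,u); print(u)
save(s,"c4",(x-50,y-50,x+50,y+40),6)
E
```

```text
t: 3.93
position: [539.5, -270.5, 23.3]
tcp_rot: [[-1.0, 0.011, 0.001], [0.011, 1.0, -0.001], [-0.001, -0.001, -1.0]]
ft_force: [-2.3, 1.2, 5.0]
width: 56.9
gripper_force: 45.3
t: 4.27
position: [541.9, -271.5, 76.6]
tcp_rot: [[-1.0, 0.011, 0.007], [0.011, 1.0, -0.003], [-0.007, -0.003, -1.0]]
ft_force: [0.8, -0.3, -2.0]
width: 56.7
gripper_force: 43.8
t 4.27 pos [ 541.9 -271.5   76.6] F [ 0.8 -0.3 -2. ] w 56.7
translation [ -1.31  49.96 -13.98] angular [-0.003  0.007  0.138]
[256.1664155  222.63951139]
```

View pics/c4.png

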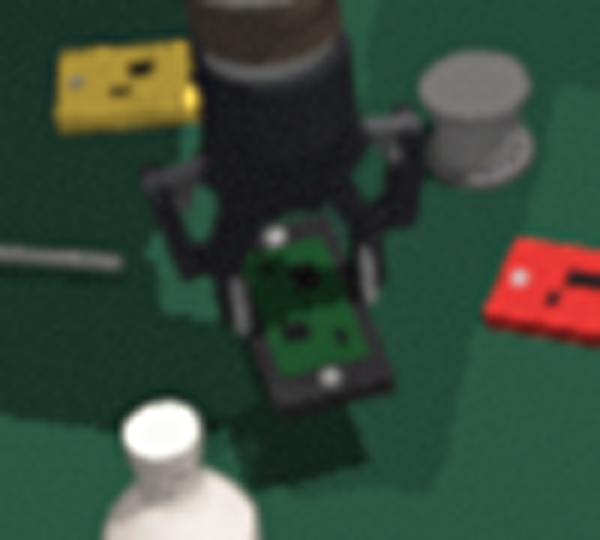

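The pallet is held level and clear of the bench (crop ~ (310,310)). Next I'll carry it up and over to the feeder.

```bash
python3 -m crank '{"angular":[[0,0,0],[0,0,0],[0,0,0.05],[0,0,0.1],[0,0,0.138],[0,0,0.138],[0,0,0.138],[0,0,0.138],[0,0,0.138],[0,0,0.138]],"translation":[[0,0,-3],[0,0,-7],[-0.2,3,-10.5],[-0.4,7,-13],[-0.6,11,-14],[-0.8,15,-14],[-1,19,-14],[-1,23,-14],[-1.2,27,-14],[-1.3,30,-14]],"claw":[5.6,5.6,5.6,5.6,5.6,5.6,5.6,5.6,5.6,5.6]}'
python3 -c "
from h import *
go(560.2,228.4,215,81.5)"
```

```text
t: 5.15
position: [554.6, 32.6, 211.1]
tcp_rot: [[-0.989, 0.146, -0.002], [0.146, 0.989, 0.001], [0.002, 0.001, -1.0]]
ft_force: [1.0, 0.3, -1.6]
width: 56.6
gripper_force: 43.8
t 5.15 pos [554.6  32.6 211.1] F [ 1.   0.3 -1.6] w 56.6
translation [ 2.31 19.45 -0.38] angular [ 0.001 -0.002  0.001]
```

```bash
python3 -m crank '{"angular":[[0,0,0],[0,0,0],[0,0,0],[0,0,0],[0,0,0],[0,0,0],[0,0,0],[0,0,0],[0,0,0],[0,0,0]],"translation":[[0.4,3,0],[0.8,7,0],[1.2,11,0],[1.7,14.5,0],[2,17,0],[2.2,18.5,0],[2.3,19,0],[2.3,19.2,0],[2.3,19.2,0],[2.3,19.2,0]],"claw":[5.6,5.6,5.6,5.6,5.6,5.6,5.6,5.6,5.6,5.6]}'
python3 - <<'E'
from h import *
go(560.2,228.4,195,81.5)
s=snapshot("top"); st=get_state(); u=proj(s,st["position"]);print(u)
save(s,"c5",(190,145,300,245),7)
E
```

```text
t: 5.98
position: [561.3, 221.2, 212.1]
tcp_rot: [[-0.989, 0.15, -0.001], [0.15, 0.989, -0.001], [0.0, -0.001, -1.0]]
ft_force: [0.3, -0.1, -0.8]
width: 57.1
gripper_force: 43.8
t 5.98 pos [561.3 221.2 212.1] F [ 0.3 -0.1 -0.8] w 57.1
translation [0.22 0.7  1.71] angular [-0.001 -0.    -0.002]
[223.2752942  190.27302474]
```

View pics/c5.png

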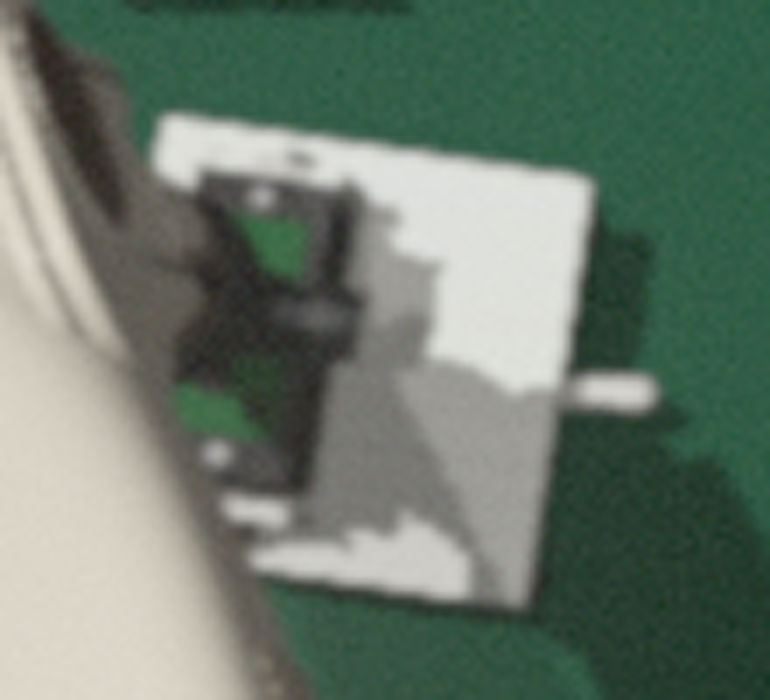

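The held pallet's two screws show at crop (263,198) and (216,453). I'll check its centre and yaw from them.

```bash
python3 - <<'E'
from h import *
s=snapshot("top")
a,b=[ray(s,(190+(u-3)/7,145+(v-3)/7),201)[:2] for u,v in((263,198),(216,453))]
print((a+b)/2,np.degrees(np.arctan2(*(a-b)[::-1])),np.linalg.norm(a-b), get_state()["position"])
p=s["pixels"].astype(int)
# pile reference screws from first picture: crop (168,129),(138,304) x5 off (195,150)
c,d=[ray(s,(195+(u-2)/5,150+(v-2)/5),151)[:2] for u,v in((168,129),(138,304))]
print((c+d)/2,np.degrees(np.arctan2(*(c-d)[::-1])),np.linalg.norm(c-d))
E
```

```text
[560.42168963 222.06045055] -9.494973895084268 109.60167634058813 [561.48862179 221.15824551 212.42713447]
[559.90606658 228.87715378] -8.798401846126445 109.42167090561705
```

```bash
python3 -m crank '{"angular":[[0,0,0],[0,0,0],[0,0,0],[0,0,0],[0,0,0],[0,0,0]],"translation":[[0.2,0.7,0],[0.2,0.7,1],[0.2,0.7,2],[0.2,0.7,2.8],[0.2,0.7,3.0],[0.2,0.7,3.0]],"claw":[5.6,5.6,5.6,5.6,5.6,5.6]}'
python3 -c "
from h import *
go(560.7,228.2,178,81.5)"
```

```text
t: 6.58
position: [559.3, 229.6, 180.4]
tcp_rot: [[-0.989, 0.148, -0.003], [0.148, 0.989, -0.001], [0.003, -0.002, -1.0]]
ft_force: [0.6, 0.1, -0.7]
width: 56.8
gripper_force: 43.8
t 6.58 pos [559.3 229.6 180.4] F [ 0.6  0.1 -0.7] w 56.8
translation [-0.16 -0.11  0.24] angular [-0.002 -0.003 -0.   ]
```

Now descend in 1 mm steps, watching the force.

```bash
python3 -m crank '{"angular":[[0,0,0],[0,0,0],[0,0,0],[0,0,0],[0,0,0]],"translation":[[-0.1,-0.1,0.1],[-0.1,-0.1,0.2],[-0.1,-0.1,0.3],[-0.1,-0.1,0.3],[-0.1,-0.1,0.3]],"claw":[5.6,5.6,5.6,5.6,5.6]}'
python3 -m crank '{"angular":[[0,0,0],[0,0,0],[0,0,0]],"translation":[[0,0,0.1],[0,0,0.1],[0,0,0.1]],"claw":[5.6,5.6,5.6]}'
python3 -m crank '{"angular":[[0,0,0],[0,0,0],[0,0,0]],"translation":[[0,0,0.1],[0,0,0.1],[0,0,0.1]],"claw":[5.6,5.6,5.6]}'
```

```text
t: 7.0
position: [561.3, 229.0, 179.5]
tcp_rot: [[-0.989, 0.148, 0.0], [0.148, 0.989, 0.0], [-0.0, 0.0, -1.0]]
ft_force: [0.4, 0.3, -1.0]
width: 56.8
gripper_force: 43.8
t: 7.25
position: [561.1, 228.9, 178.3]
tcp_rot: [[-0.989, 0.148, -0.0], [0.148, 0.989, -0.0], [0.0, -0.0, -1.0]]
ft_force: [0.5, -0.6, -0.5]
width: 56.9
gripper_force: 43.8
t: 7.5
position: [561.1, 228.9, 177.2]
tcp_rot: [[-0.989, 0.148, -0.0], [0.148, 0.989, -0.0], [0.0, -0.0, -1.0]]
ft_force: [-0.7, 0.4, -1.1]
width: 57.4
gripper_force: 43.8
```

```bash
for i in 1 2 ; do :; done
python3 -m crank '{"angular":[[0,0,0],[0,0,0],[0,0,0]],"translation":[[0,0,0.1],[0,0,0.1],[0,0,0.1]],"claw":[5.6,5.6,5.6]}' | grep -E "posi|ft_f"
python3 -m crank '{"angular":[[0,0,0],[0,0,0],[0,0,0]],"translation":[[0,0,0.1],[0,0,0.1],[0,0,0.1]],"claw":[5.6,5.6,5.6]}'| grep -E "posi|ft_f"
python3 -m crank '{"angular":[[0,0,0],[0,0,0],[0,0,0]],"translation":[[0,0,0.1],[0,0,0.1],[0,0,0.1]],"claw":[5.6,5.6,5.6]}'| grep -E "posi|ft_f"
```

```text
position: [561.1, 228.9, 176.2]
ft_force: [-1.1, -0.2, -1.9]
position: [561.1, 228.9, 175.2]
ft_force: [0.1, 0.7, -1.4]
position: [561.1, 228.9, 174.2]
ft_force: [-0.0, -0.2, -1.5]
```

```bash
python3 -m crank '{"angular":[[0,0,0],[0,0,0],[0,0,0]],"translation":[[0,0,0.1],[0,0,0.1],[0,0,0.1]],"claw":[5.6,5.6,5.6]}' | grep -E "posi|ft_f"
python3 -m crank '{"angular":[[0,0,0],[0,0,0],[0,0,0]],"translation":[[0,0,0.1],[0,0,0.1],[0,0,0.1]],"claw":[5.6,5.6,5.6]}'| grep -E "posi|ft_f"
```

```text
position: [561.1, 228.9, 173.2]
ft_force: [0.4, -0.2, -1.0]
position: [561.1, 228.9, 172.2]
ft_force: [-0.5, -0.1, -1.9]
```

```bash
python3 -m crank '{"angular":[[0,0,0],[0,0,0],[0,0,0]],"translation":[[0,0,0.1],[0,0,0.1],[0,0,0.1]],"claw":[5.6,5.6,5.6]}' | grep -E "posi|ft_f"
python3 -m crank '{"angular":[[0,0,0],[0,0,0],[0,0,0]],"translation":[[0,0,0.1],[0,0,0.1],[0,0,0.1]],"claw":[5.6,5.6,5.6]}'| grep -E "posi|ft_f"
```

```text
position: [561.3, 229.0, 171.6]
ft_force: [-0.3, -0.6, 0.7]
position: [561.3, 228.9, 171.5]
ft_force: [-1.0, -1.5, 5.8]
```

Touchdown at TCP z 171.6 puts the pile top at about 148. Release.

```bash
python3 -m crank '{"angular":[[0,0,0],[0,0,0],[0,0,0],[0,0,0],[0,0,0]],"translation":[[0,0,0],[0,0,0],[0,0,0],[0,0,0],[0,0,0]],"claw":[6.0,6.4,6.8,7.2,7.2]}'
python3 -m crank '{"angular":[[0,0,0],[0,0,0],[0,0,0],[0,0,0],[0,0,0],[0,0,0],[0,0,0]],"translation":[[0,0,-0.5],[0,0,-1.5],[0,0,-3],[0,0,-5],[0,0,-8],[0,0,-8],[0,0,-8]],"claw":[7.2,7.2,7.2,7.2,7.2,7.2,7.2]}'
```

```text
t: 9.67
position: [561.2, 228.9, 170.0]
tcp_rot: [[-0.989, 0.148, -0.0], [0.148, 0.989, -0.0], [0.0, -0.0, -1.0]]
ft_force: [0.3, -0.1, 0.6]
width: 72.1
gripper_force: 0.0
t: 10.25
position: [562.6, 229.5, 253.9]
tcp_rot: [[-0.989, 0.148, 0.006], [0.148, 0.989, 0.002], [-0.006, 0.003, -1.0]]
ft_force: [0.1, -0.0, 0.5]
width: 72.1
gripper_force: 0.0
```

```bash
python3 -m crank '{"angular":[[0,0,0],[0,0,0],[0,0,0],[0,0,0],[0,0,0],[0,0,0],[0,0,0],[0,0,0]],"translation":[[-0.4,-3,0],[-1,-7,0],[-1.5,-11,0],[-2,-14,0],[-3,-15.5,0],[-4.2,-15.5,0],[-4.2,-15.5,0],[-4.2,-15.5,0]],"claw":[7,6,5,4,3,2,1,0]}'
python3 - <<'E'
from h import *
go(581.4,69.6,64,81.5)
s=snapshot("top");save(s,"c6",(190,145,300,245),7)
s2=snapshot("scene");save(s2,"c7",(350,125,450,215),8)
E
```

```text
t: 10.92
position: [579.4, 69.1, 249.6]
tcp_rot: [[-0.989, 0.149, -0.002], [0.149, 0.989, 0.0], [0.002, -0.0, -1.0]]
ft_force: [-0.6, 0.8, -0.1]
width: 0.5
gripper_force: 0.0
t 10.92 pos [579.4  69.1 249.6] F [-0.6  0.8 -0.1] w 0.5
translation [-0.21  0.09 18.56] angular [-0.    -0.002 -0.001]
```

View pics/c7.png

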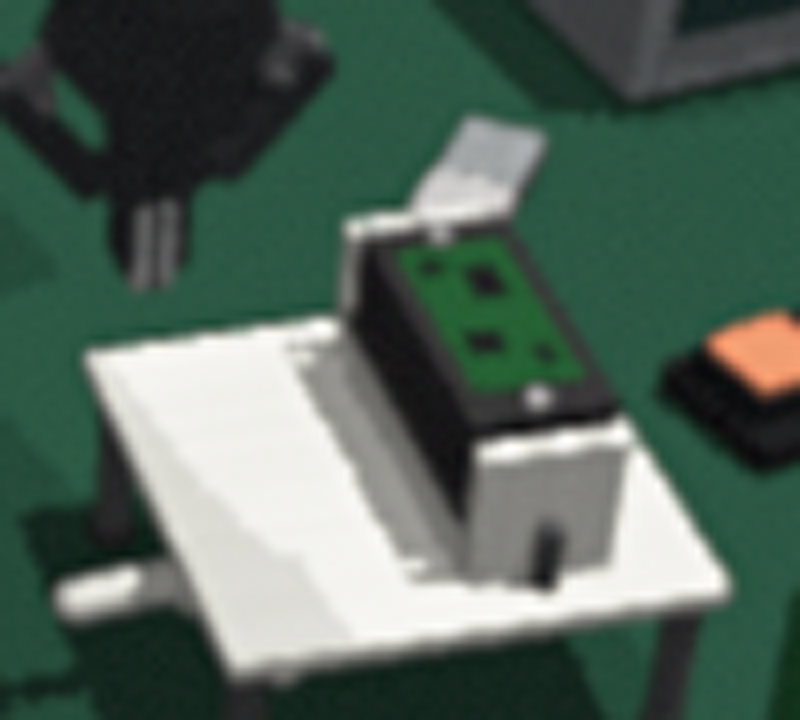

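The scene crop shows the pallet on the pile, square between the cheeks and slightly proud of them. The shut fingertips are at (155,290), and the knob arm tip is at (65,600). I'll check the placing, the arm angle and the fingertip height.

```bash
cat >> h.py <<'E'
th=-0.148; Rf=np.array([[np.cos(th),-np.sin(th)],[np.sin(th),np.cos(th)]]); K=np.array([544.6,127.6])
def arms(s): # bright blobs outside the -y edge, local mm relative to knob axis, at z 54
    p=s["pixels"].astype(int); B=[]
    for v in range(150,255):
        for u in range(230,310):
            if p[v,u].min()>120:
                l=Rf.T@(ray(s,(u,v),54)[:2]-K)
                if l[1]<-36 and np.hypot(*l)<80: B.append(l)
    B=np.array(B)
    if len(B): print("arm px",len(B),"mean",B.mean(0).round(1),"phi deg",np.degrees(np.arctan2(B.mean(0)[0],-B.mean(0)[1])).round(1),"reach",np.hypot(*B.T).max().round(1))
    else: print("no arm px")
def pal(s,z):
    p=s["pixels"].astype(int);x0,y0,x1,y1=205,160,250,225;q=p[y0:y1,x0:x1]
    g=((q[...,1]-q[...,2]>33)&(q[...,1]-q[...,0]>40)&(q[...,1]>100)).astype(np.uint8); g=cv2.morphologyEx(g,cv2.MORPH_CLOSE,np.ones((5,5)));print("pallet",rect(g,s,z,(x0,y0))[0])
E
python3 - <<'E'
from h import *
s=snapshot("top"); arms(s); pal(s,160)
s2=snapshot("scene"); print([ (z,proj(s2,[579.4,69.1,z]).round(1)) for z in (240,230,220,210)])
E
```

```text
arm px 237 mean [-14.2 -47.8] phi deg -16.5 reach 79.9
pallet ((561.2586059570312, 231.48812866210938), (38.77190399169922, 89.96570587158203), 82.74608612060547)
[(240, array([367.5, 157.1])), (230, array([367.3, 159.9])), (220, array([367.2, 162.7])), (210, array([367. , 165.4]))]
```

```bash
python3 -m crank '{"angular":[[0,0,0],[0,0,0],[0,0,0],[0,0,0],[0,0,0],[0,0,0],[0,0,0],[0,0,0]],"translation":[[-0.2,0.1,3],[-0.2,0.1,7],[-0.2,0.1,10],[-0.2,0.1,13],[-0.2,0.1,15.5],[-0.2,0.1,17.5],[-0.2,0.1,18.4],[-0.2,0.1,18.4]],"claw":[0,0,0,0,0,0,0,0]}'
python3 - <<'E'
from h import *
st=get_state(); print((Rf.T@(st["position"][:2]-K)).round(1))
E
```

```text
t: 11.78
position: [580.2, 70.7, 65.3]
tcp_rot: [[-0.989, 0.147, -0.003], [0.147, 0.989, -0.0], [0.003, -0.001, -1.0]]
ft_force: [0.5, -0.2, 0.2]
width: -0.0
gripper_force: 0.0
[ 43.6 -51.1]
```

```bash
python3 -m crank '{"angular":[[0,0,0],[0,0,0],[0,0,0],[0,0,0],[0,0,0]],"translation":[[0.6,0,0],[1.2,0,0],[1.8,0,0],[2.4,0,0],[2.8,0,0]],"claw":[0,0,0,0,0]}'
python3 -m crank '{"angular":[[0,0,0],[0,0,0],[0,0,0],[0,0,0],[0,0,0],[0,0,0]],"translation":[[0.6,0,0],[1.2,0,0],[1.8,0,0],[2.4,0,0],[2.8,0,0],[2.8,0,0]],"claw":[0,0,0,0,0,0]}'
python3 - <<'E'
from h import *
st=get_state(); print((Rf.T@(st["position"][:2]-K)).round(1))
E
```

```text
t: 12.2
position: [555.4, 73.9, 67.5]
tcp_rot: [[-0.989, 0.148, 0.005], [0.148, 0.989, -0.001], [-0.005, -0.001, -1.0]]
ft_force: [4.1, -3.2, -0.2]
width: 0.2
gripper_force: 2.2
t: 12.7
position: [528.2, 78.8, 68.0]
tcp_rot: [[-0.989, 0.148, 0.006], [0.148, 0.989, 0.001], [-0.005, 0.002, -1.0]]
ft_force: [3.9, 0.6, 2.2]
width: -0.0
gripper_force: 2.0
[ -9.  -50.7]
```

```bash
python3 -m crank '{"angular":[[0,0,0],[0,0,0],[0,0,0],[0,0,0]],"translation":[[0.6,0,0],[1.2,0,0],[1.4,0,0],[1.4,0,0]],"claw":[0,0,0,0]}'
python3 - <<'E'
from h import *
st=get_state(); print((Rf.T@(st["position"][:2]-K)).round(1))
s=snapshot("top");save(s,"c8",(190,145,310,245),6)
E
```

```text
t: 13.03
position: [513.9, 80.6, 67.6]
tcp_rot: [[-0.989, 0.148, 0.004], [0.148, 0.989, 0.0], [-0.004, 0.001, -1.0]]
ft_force: [4.3, -0.4, 6.0]
width: 0.0
gripper_force: 2.6
[-23.4 -51. ]
```

View pics/c8.png

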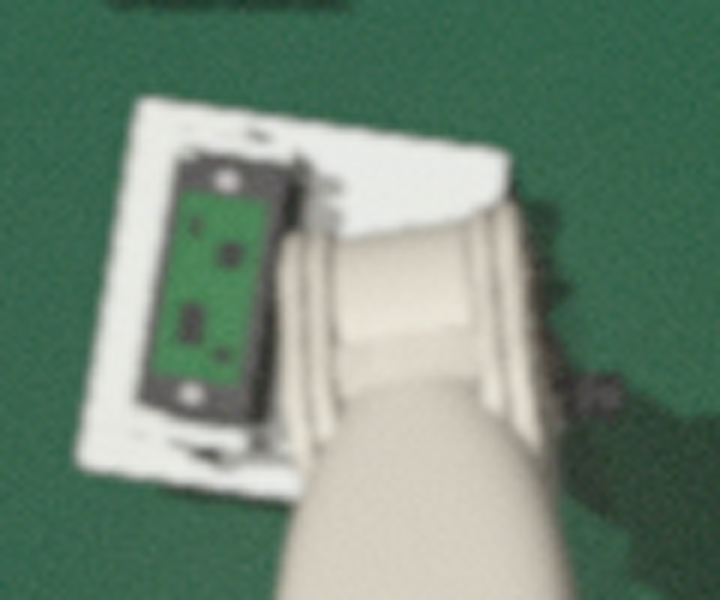

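The pallet sits square in the top view, at about crop (205,290), but the wrist hides the knob. I'll lift, go over to the next arm's far side, and check from the scene camera.

```bash
python3 -m crank '{"angular":[[0,0,0],[0,0,0],[0,0,0],[0,0,0],[0,0,0],[0,0,0],[0,0,0],[0,0,0]],"translation":[[-0.6,0,0],[-0.6,-0.3,-3],[-0.6,-0.3,-6],[-3,-0.3,-7],[-6.5,-0.3,-7],[-9.5,-0.2,-7],[-10.2,0,-7],[-10.2,0,-7]],"claw":[0,0,0,0,0,0,0,0]}'
python3 - <<'E'
from h import *
st=get_state(); print((Rf.T@(st["position"][:2]-K)).round(1))
s=snapshot("scene");save(s,"c9",(350,145,450,220),8)
for ph in(20,30,38,45,55,-40,-52):
    a=np.radians(ph); l=70*np.array([np.sin(a),-np.cos(a)]); w=K+Rf@l; u=proj(s,[*w,50]); print(ph,((u-[350,145])*8).round())
def z(l): w=K+Rf@np.array(l); return w
# cheek top + pallet top expected rows for +x cheek inner top edge / pallet end
E
```

```text
t: 13.75
position: [613.4, 65.2, 133.9]
tcp_rot: [[-0.989, 0.149, -0.005], [0.149, 0.989, 0.0], [0.005, -0.0, -1.0]]
ft_force: [-1.0, -0.0, 0.2]
width: 0.0
gripper_force: 0.0
[ 77.2 -51.6]
20 [ 70. 465.]
30 [ 90. 481.]
38 [109. 492.]
45 [128. 500.]
55 [156. 510.]
-40 [ 53. 353.]
-52 [ 71. 334.]
```

View pics/c9.png

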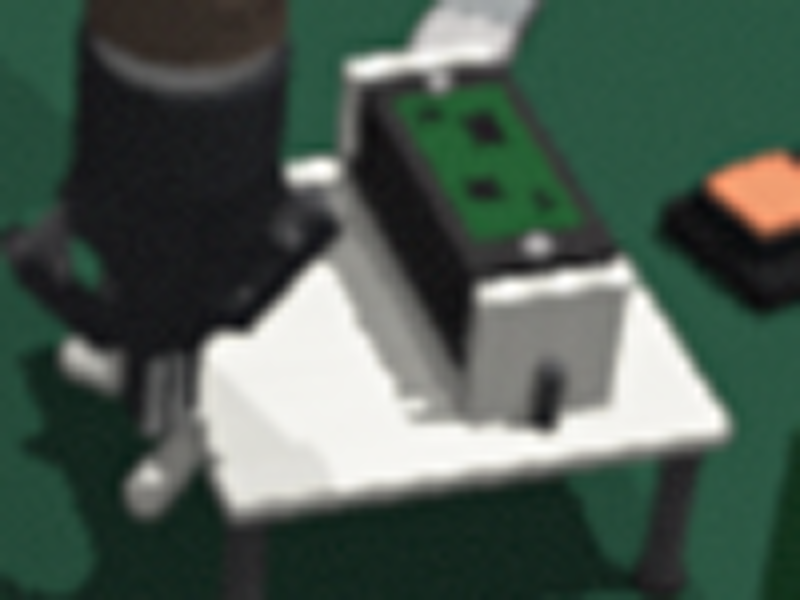

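The scene crop shows two knob arm tips, at (148,495) and (75,360). That puts the next arm at phi ≈ +48° and the turn so far at about 50° of roughly 90°. I'll descend beyond that tip and push it to phi ≈ 8°.

```bash
python3 -m crank '{"angular":[[0,0,0],[0,0,0],[0,0,0],[0,0,0],[0,0,0],[0,0,0]],"translation":[[-0.3,0,1],[-0.4,0,3],[-0.4,0,5],[-0.4,0,6.2],[-0.4,0,6.8],[-0.4,0,6.8]],"claw":[0,0,0,0,0,0]}'
python3 -m crank '{"angular":[[0,0,0],[0,0,0],[0,0,0],[0,0,0],[0,0,0],[0,0,0],[0,0,0],[0,0,0]],"translation":[[0.6,0,0],[1.2,0,0],[1.8,0,0],[2.4,0,0],[3.0,0,0],[3.6,0,0],[4.0,0,0],[4.0,0,0]],"claw":[0,0,0,0,0,0,0,0]}'
python3 - <<'E'
from h import *
st=get_state(); print((Rf.T@(st["position"][:2]-K)).round(1))
E
```

```text
t: 14.3
position: [614.4, 64.8, 65.8]
tcp_rot: [[-0.989, 0.148, -0.006], [0.148, 0.989, -0.0], [0.006, -0.001, -1.0]]
ft_force: [-0.3, -0.1, -0.6]
width: 0.1
gripper_force: 0.0
t: 14.97
position: [582.1, 69.9, 73.4]
tcp_rot: [[-0.989, 0.149, 0.012], [0.149, 0.989, -0.002], [-0.013, 0.0, -1.0]]
ft_force: [2.4, -3.4, 15.2]
width: -0.1
gripper_force: 7.7
[ 45.6 -51.6]
```

The finger is riding up on the arm, so I'll back off, go about 13 mm deeper and push again.

```bash
python3 -m crank '{"angular":[[0,0,0],[0,0,0],[0,0,0],[0,0,0],[0,0,0],[0,0,0],[0,0,0],[0,0,0]],"translation":[[-1,0,0],[-2,0,0],[-3,0,0],[-4,0,0],[-4,0,0.5],[-4,0,1],[-4,0,1.3],[-4,0,1.3]],"claw":[0,0,0,0,0,0,0,0]}'
python3 -m crank '{"angular":[[0,0,0],[0,0,0],[0,0,0],[0,0,0],[0,0,0],[0,0,0],[0,0,0],[0,0,0]],"translation":[[0.5,0,0],[1,0,0],[1.5,0,0],[2,0,0],[2.5,0,0],[3.0,0,0],[3.0,0,0],[3.0,0,0]],"claw":[0,0,0,0,0,0,0,0]}'
python3 - <<'E'
from h import *
st=get_state(); print((Rf.T@(st["position"][:2]-K)).round(1))
E
```

```text
t: 15.63
position: [620.0, 65.2, 63.4]
tcp_rot: [[-0.989, 0.148, 0.01], [0.148, 0.989, 0.002], [-0.01, 0.003, -1.0]]
ft_force: [-9.1, -3.7, 32.6]
width: 0.0
gripper_force: 15.4
t: 16.3
position: [596.6, 66.2, 62.6]
tcp_rot: [[-0.988, 0.152, 0.022], [0.152, 0.988, -0.005], [-0.023, -0.002, -1.0]]
ft_force: [7.7, -11.0, 19.2]
width: 0.1
gripper_force: 12.4
[ 60.5 -53.1]
```

```bash
python3 -m crank '{"angular":[[0,0,0],[0,0,0],[0,0,0],[0,0,0],[0,0,0],[0,0,0],[0,0,0]],"translation":[[-0.5,0,0],[-0.5,0,-3],[-0.5,0,-6],[-0.5,-2,-10],[-0.5,-6,-12],[-0.5,-10,-12],[-0.5,-10,-12]],"claw":[0,0,0,0,0,0,0]}'
python3 - <<'E'
from h import *
st=get_state(); print((Rf.T@(st["position"][:2]-K)).round(1))
s=snapshot("top"); arms(s); pal(s,156)
p=s["pixels"].astype(int)
# sampled brightness along a circle of radius 62 at z=54 -> arm angle
for ph in range(-60,64,4):
    a=np.radians(ph); out=[]
    for r in (50,58,66):
        w=K+Rf@(r*np.array([np.sin(a),-np.cos(a)])); u=proj(s,[*w,56]); out.append(int(p[int(round(u[1])),int(round(u[0]))].min()))
    print(ph,out,end="; ")
s=snapshot("scene");p=s["pixels"].astype(int);print()
for ph in range(-60,64,4):
    a=np.radians(ph); out=[]
    for r in (50,58,66):
        w=K+Rf@(r*np.array([np.sin(a),-np.cos(a)])); u=proj(s,[*w,52]); out.append(int(p[int(round(u[1])),int(round(u[0]))].min()))
    print(ph,out,end="; ")
E
```

```text
t: 16.88
position: [577.1, -35.7, 177.6]
tcp_rot: [[-0.988, 0.154, 0.003], [0.154, 0.988, -0.003], [-0.004, -0.003, -1.0]]
ft_force: [-0.3, 0.5, -0.7]
width: 0.5
gripper_force: 0.0
[  56.2 -156.8]
arm px 129 mean [ -4.7 -60.9] phi deg -4.4 reach 79.9
pallet ((560.8873291015625, 230.61203002929688), (40.466041564941406, 91.90057373046875), 80.864013671875)
-60 [121, 78, 58]; -56 [76, 60, 62]; -52 [122, 113, 63]; -48 [122, 158, 101]; -44 [175, 204, 161]; -40 [200, 203, 182]; -36 [183, 185, 157]; -32 [128, 160, 100]; -28 [90, 85, 69]; -24 [62, 60, 88]; -20 [62, 57, 104]; -16 [63, 61, 88]; -12 [63, 63, 112]; -8 [56, 64, 104]; -4 [63, 62, 126]; 0 [60, 66, 107]; 4 [59, 65, 96]; 8 [59, 64, 75]; 12 [64, 65, 72]; 16 [59, 63, 72]; 20 [63, 61, 68]; 24 [61, 61, 63]; 28 [60, 59, 58]; 32 [61, 53, 58]; 36 [73, 62, 59]; 40 [113, 107, 71]; 44 [113, 167, 137]; 48 [144, 190, 153]; 52 [145, 183, 178]; 56 [140, 130, 149]; 60 [136, 98, 80]; 
-60 [41, 38, 36]; -56 [60, 38, 33]; -52 [114, 142, 117]; -48 [163, 192, 119]; -44 [192, 243, 186]; -40 [234, 226, 212]; -36 [205, 212, 133]; -32 [140, 159, 96]; -28 [140, 106, 26]; -24 [86, 57, 26]; -20 [41, 43, 22]; -16 [41, 26, 26]; -12 [24, 26, 24]; -8 [25, 25, 27]; -4 [25, 26, 24]; 0 [25, 28, 28]; 4 [29, 28, 25]; 8 [29, 26, 24]; 12 [27, 24, 23]; 16 [26, 21, 23]; 20 [24, 25, 17]; 24 [23, 24, 20]; 28 [22, 20, 22]; 32 [18, 15, 18]; 36 [43, 13, 19]; 40 [100, 27, 22]; 44 [139, 219, 76]; 48 [188, 246, 193]; 52 [152, 211, 211]; 56 [132, 153, 132]; 60 [88, 104, 48];
```

Both views now agree: the arms are at phi ≈ -41° and +50°, so 49° is done (about 3.4 mm). The last push only rode over the arm, and the gripper's knuckles met the plate. I'll turn the gripper 90° so the knuckles lie along the edge and it can go deeper.

```bash
python3 -m crank '{"angular":[[0,0,0.12],[0,0,0.24],[0,0,0.36],[0,0,0.48],[0,0,0.6],[0,0,0.72],[0,0,0.84],[0,0,0.84],[0,0,0.84]],"translation":[[0,0,0],[0,0,0],[0,0,0],[0,0,0],[0,0,0],[0,0,0],[0,0,0],[0,0,0],[0,0,0]],"claw":[0,0,0,0,0,0,0,0,0]}' | grep rot
python3 -m crank '{"angular":[[0,0,0.12],[0,0,0.24],[0,0,0.36],[0,0,0.48],[0,0,0.6],[0,0,0.72],[0,0,0.74],[0,0,0.74],[0,0,0.74]],"translation":[[0,0,0],[0,0,0],[0,0,0],[0,0,0],[0,0,0],[0,0,0],[0,0,0],[0,0,0],[0,0,0]],"claw":[0,0,0,0,0,0,0,0,0]}' | grep rot
python3 - <<'E'
from h import *
w=K+Rf@np.array([86,-50]); go(*w,110,-8.5)
E
```

```text
tcp_rot: [[-0.554, 0.833, -0.002], [0.833, 0.554, 0.001], [0.002, -0.001, -1.0]]
tcp_rot: [[0.153, 0.988, -0.001], [0.988, -0.153, 0.0], [0.0, -0.001, -1.0]]
t 18.48 pos [577.7 -30.  175. ] F [-0.5 -0.3  0.4] w 0.2
translation [10.12  2.95  6.5 ] angular [-0.001 -0.    -0.006]
```

```bash
python3 -m crank '{"angular":[[0,0,0],[0,0,0],[0,0,0],[0,0,0],[0,0,0],[0,0,0],[0,0,0]],"translation":[[2,1,2],[5,2,4],[8,2.8,6.4],[9.5,2.9,6.4],[10.1,2.9,6.4],[10.1,2.9,6.4],[10.1,2.9,6.4]],"claw":[0,0,0,0,0,0,0]}' | grep -E "posi|ft_"
python3 -m crank '{"angular":[[0,0,0],[0,0,0],[0,0,0],[0,0,0],[0,0,0]],"translation":[[0,0,1.5],[0,0,3],[0,0,4],[0,0,4.5],[0,0,4.5]],"claw":[0,0,0,0,0]}' | grep -E "posi|ft_"
python3 - <<'E'
from h import *
st=get_state(); print((Rf.T@(st["position"][:2]-K)).round(1))
E
```

```text
position: [622.8, 64.4, 112.7]
ft_force: [0.3, 0.1, 0.3]
position: [621.6, 63.6, 65.7]
ft_force: [-0.3, -0.0, -0.4]
[ 85.6 -52. ]
```

```bash
python3 -m crank '{"angular":[[0,0,0],[0,0,0],[0,0,0],[0,0,0]],"translation":[[0.1,0,0.4],[0.1,0,0.8],[0.1,0,1.2],[0.1,0,1.2]],"claw":[0,0,0,0]}' | grep -E "posi|ft_"
python3 -m crank '{"angular":[[0,0,0],[0,0,0],[0,0,0],[0,0,0],[0,0,0],[0,0,0]],"translation":[[0,-0.5,0],[0,-1,0],[0,-1.5,0],[0,-2,0],[0,-2.5,0],[0,-2.5,0]],"claw":[0,0,0,0,0,0]}' | grep -E "posi|ft_"
python3 - <<'E'
from h import *
st=get_state(); print((Rf.T@(st["position"][:2]-K)).round(1))
E
```

```text
position: [622.2, 65.7, 53.7]
ft_force: [0.2, -0.0, -1.2]
position: [601.4, 67.2, 55.4]
ft_force: [9.2, -6.6, -6.1]
[ 65.1 -51.4]
```

```bash
python3 -m crank '{"angular":[[0,0,0],[0,0,0],[0,0,0],[0,0,0],[0,0,0],[0,0,0]],"translation":[[0,-0.5,0],[0,-1,0],[0,-1.5,0],[0,-2,0],[0,-2.5,0],[0,-2.5,0]],"claw":[0,0,0,0,0,0]}' | grep -E "posi|ft_"
python3 - <<'E'
from h import *
st=get_state(); print((Rf.T@(st["position"][:2]-K)).round(1))
s=snapshot("scene");p=s["pixels"].astype(int);print()
for ph in range(-60,64,4):
    a=np.radians(ph); out=[]
    for r in (50,58,66):
        w=K+Rf@(r*np.array([np.sin(a),-np.cos(a)])); u=proj(s,[*w,52]); out.append(int(p[int(round(u[1])),int(round(u[0]))].min()))
    print(ph,out,end="; ")
E
```

```text
position: [582.4, 58.2, 56.3]
ft_force: [20.6, -41.5, -10.5]
[ 47.6 -63. ]

-60 [32, 21, 21]; -56 [23, 21, 23]; -52 [26, 24, 24]; -48 [24, 24, 25]; -44 [20, 27, 26]; -40 [21, 24, 23]; -36 [21, 25, 22]; -32 [20, 21, 22]; -28 [20, 25, 17]; -24 [24, 19, 17]; -20 [21, 25, 21]; -16 [21, 24, 22]; -12 [21, 24, 19]; -8 [24, 23, 19]; -4 [24, 25, 16]; 0 [26, 24, 20]; 4 [27, 24, 20]; 8 [27, 25, 21]; 12 [34, 23, 27]; 16 [23, 24, 27]; 20 [29, 19, 24]; 24 [31, 24, 29]; 28 [21, 21, 20]; 32 [26, 20, 21]; 36 [26, 23, 25]; 40 [29, 26, 41]; 44 [24, 18, 42]; 48 [20, 20, 17]; 52 [19, 14, 23]; 56 [17, 18, 17]; 60 [16, 17, 17];
```

The finger met the arm's end cap and was pushed outward (41 N), so I'll retreat at once and re-measure.

```bash
python3 -m crank '{"angular":[[0,0,0],[0,0,0],[0,0,0],[0,0,0],[0,0,0],[0,0,0],[0,0,0],[0,0,0]],"translation":[[-0.5,1,0],[-1,2,0],[-1,3,0],[-1,3,-2],[-1,3,-5.5],[-4,3,-8],[-8,3,-9],[-10,3,-9]],"claw":[0,0,0,0,0,0,0,0]}' | grep -E "posi|ft_"
cat >> h.py <<'E'
def ang(cam):
    s=snapshot(cam);p=s["pixels"].min(2).astype(np.float32);ph=np.arange(-64,65,1.);v=[]
    for a in np.radians(ph):
        u=np.array([proj(s,[*(K+Rf@(r*np.array([np.sin(a),-np.cos(a)]))),54]) for r in(52,56,60,64)],np.float32)
        v.append(cv2.remap(p,u[:,:1],u[:,1:],1).mean())
    v=np.array(v)
    n,l=cv2.connectedComponents((v>105).astype(np.uint8)[:,None]); l=l[:,0]
    print(cam,[(round(float((ph*v)[l==i].sum()/v[l==i].sum()),1),int((l==i).sum())) for i in range(1,n)])
E
python3 - <<'E'
from h import *
st=get_state(); print((Rf.T@(st["position"][:2]-K)).round(1))
ang("top");ang("scene")
s=snapshot("top");pal(s,156)
w=K+Rf@np.array([2,-45]); go(*w,110,-8.5)
E
```

```text
position: [588.4, -32.4, 148.6]
ft_force: [0.8, -0.8, -0.4]
[  66.9 -151.8]
top [(-60.2, 9), (29.1, 21), (63.5, 2)]
scene [(-58.1, 13), (31.3, 22)]
pallet ((561.0901489257812, 230.034423828125), (40.10447311401367, 90.3272705078125), 80.9974594116211)
t 21.68 pos [586.6 -31.2 145. ] F [-0.2  0.3 -0.2] w -0.0
translation [10.51 -6.43  3.5 ] angular [ 0.001 -0.    -0.013]
```

The arms are now at phi ≈ +30° and -60°, so about 69° is done (4.8 mm). About 21° remains, and the flank is now easy to reach.

```bash
python3 -m crank '{"angular":[[0,0,0],[0,0,0],[0,0,0],[0,0,0],[0,0,0],[0,0,0],[0,0,0],[0,0,0],[0,0,0],[0,0,0]],"translation":[[3,0.6,1],[6,0.6,2],[9,0.6,3],[10.2,0.6,3.5],[10.3,0.6,3.5],[10.3,0.6,5],[10.3,0.6,7],[10.3,0.6,8.5],[10.3,0.6,9.1],[10.3,0.6,9.1]],"claw":[0,0,0,0,0,0,0,0,0,0]}' | grep -E "posi|ft_"
python3 - <<'E'
from h import *
st=get_state(); print((Rf.T@(st["position"][:2]-K)).round(1))
E
```

```text
position: [607.5, 70.3, 51.6]
ft_force: [-0.6, -1.2, 0.3]
[ 70.7 -47.4]
```

```bash
python3 -m crank '{"angular":[[0,0,0],[0,0,0],[0,0,0],[0,0,0],[0,0,0]],"translation":[[0,-0.6,0],[0,-1.2,0],[0,-1.8,0],[0,-2.2,0],[0,-2.2,0]],"claw":[0,0,0,0,0]}' | grep -E "posi|ft_"
python3 -m crank '{"angular":[[0,0,0],[0,0,0],[0,0,0],[0,0,0],[0,0,0]],"translation":[[0,-0.4,0],[0,-0.8,0],[0,-1.2,0],[0,-1.6,0],[0,-1.6,0]],"claw":[0,0,0,0,0]}' | grep -E "posi|ft_"
python3 - <<'E'
from h import *
st=get_state(); print((Rf.T@(st["position"][:2]-K)).round(1))
E
```

```text
position: [587.7, 74.3, 54.5]
ft_force: [1.4, -0.9, 0.4]
position: [573.3, 76.4, 54.5]
ft_force: [3.9, -2.7, 0.8]
[ 36.  -46.4]
```

```bash
python3 -m crank '{"angular":[[0,0,0],[0,0,0],[0,0,0]],"translation":[[0,-0.3,0],[0,-0.5,0],[0,-0.5,0]],"claw":[0,0,0]}' | grep -E "posi|ft_"
python3 -m crank '{"angular":[[0,0,0],[0,0,0],[0,0,0],[0,0,0],[0,0,0],[0,0,0],[0,0,0],[0,0,0]],"translation":[[0,1,0],[-0.5,2,0],[-1,3,-1],[-1,3,-4],[-1,3,-7],[-4,3,-9],[-8,3,-10],[-11,3,-10]],"claw":[0,0,0,0,0,0,0,0]}' | grep -E "posi|ft_"
python3 - <<'E'
from h import *
ang("top");ang("scene")
s=snapshot("top");pal(s,154)
# pallet height from scene: green board centroid, triangulated against x,y from top
from scipy.optimize import least_squares
def cen(s,box):
    x0,y0,x1,y1=box;q=s["pixels"][y0:y1,x0:x1].astype(int)
    g=((q[...,1]-q[...,2]>33)&(q[...,1]-q[...,0]>40)&(q[...,1]>80)).astype(np.uint8); g=cv2.morphologyEx(g,cv2.MORPH_CLOSE,np.ones((5,5)))
    n,l,st,c=cv2.connectedComponentsWithStats(g); i=1+st[1:,4].argmax(); return c[i]+[x0,y0],st[i,4]
a=cen(s,(205,160,250,225)); s2=snapshot("scene"); b=cen(s2,(385,140,440,195)); print(a,b)
f=lambda X:np.r_[proj(s,X)-a[0],proj(s2,X)-b[0]]
r=least_squares(f,[560,229,154]);print(r.x,r.fun)
E
```

```text
position: [568.3, 77.0, 54.3]
ft_force: [4.1, -2.4, 1.0]
position: [580.5, -37.3, 156.6]
ft_force: [0.1, -0.7, -0.9]
top [(-63.5, 2), (10.7, 20), (63.5, 2)]
scene [(12.8, 25)]
pallet ((560.8330688476562, 230.66873168945312), (40.74638748168945, 89.49513244628906), 80.86222839355469)
(array([224.80174927, 191.65889213]), np.int32(343)) (array([410.44396552, 165.5       ]), np.int32(232))
[563.03088353 228.99834338 154.82336395] [ 0.10924832  0.0487477   0.12037665 -0.02047402]
```

```bash
python3 - <<'E'
import h
from h import *
from scipy.optimize import least_squares
real={c:snapshot(c) for c in("top","scene")}
old={c:dict(real[c],pixels=cv2.imread(f"pics/{c}0.png")[:,:,::-1]) for c in real}
h.snapshot=lambda c:old[c]
h.ang("top");h.ang("scene")
def cen(s,box):
    x0,y0,x1,y1=box;q=s["pixels"][y0:y1,x0:x1].astype(int)
    g=((q[...,1]-q[...,2]>33)&(q[...,1]-q[...,0]>40)&(q[...,1]>80)).astype(np.uint8); g=cv2.morphologyEx(g,cv2.MORPH_CLOSE,np.ones((5,5)))
    n,l,st,c=cv2.connectedComponentsWithStats(g); i=1+st[1:,4].argmax(); return c[i]+[x0,y0],st[i,4]
for S in(old,real):
    a=cen(S["top"],(205,160,250,225));b=cen(S["scene"],(385,140,440,195))
    print(least_squares(lambda X:np.r_[proj(S["top"],X)-a[0],proj(S["scene"],X)-b[0]],[560,229,154]).x,a[1],b[1])
print(get_state()["qvel"].round(3))
E
```

```text
top [(-63.5, 2), (7.6, 20), (63.5, 2)]
scene [(9.8, 25)]
[561.45284863 229.05968663 147.62214661] 364 225
[561.57122518 230.21751625 153.52870561] 324 230
[ 0.016  0.002 -0.    -0.003 -0.003 -0.001]
```

Initially the arm was at 7.6–9.8° and it is now at 10.7–12.8°. That is an 87° turn, or 6.1 mm. The triangulated pallet top is 153.5–154.8 mm against the 154 mm cheek tops, so it is flush.

```bash
python3 -m crank '{"angular":[[0,0,0],[0,0,0],[0,0,0],[0,0,0],[0,0,0]],"translation":[[0,0,0],[0,0,0],[0,0,0],[0,0,0],[0,0,0]],"claw":[0,0,0,0,0]}' | grep t: ; python3 -c "
from workcell import *
print(hand_in())"
```

```text
t: 24.98
tcp_rot: [[0.157, 0.988, -0.0], [0.988, -0.157, 0.0], [0.0, -0.0, -1.0]]
the job is handed in; nothing more can be done
None
```

The job is handed in at about 25 s: the spare pallet lies squarely on the pile, released, with its top flush with the cheek tops to within about 1 mm by the cameras. The hand-in gave no verdict, two knob pushes met resistance (forces up to about 47 N, on the knob arm or the base plate edge), and I did not re-measure the bystanders.

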